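# Set the oven's blue bake timer to the third click

## Task

On the bakery bench stand two bake timers. Turn the dial of the blue one clockwise until it rests in the third click, that is with its red pointer at the third black dot counted clockwise from the red off mark, then let go of it. Leave the white timer's dial as it is set, and do not knock over the jar.

Things in the scene. Friction and masses are not known exactly. Their poses are not given: they have to be found in the camera images.
- blue_dial (a joint): angle in rad of the blue timer's dial: 0 with the pointer at the red off mark, growing clockwise seen from above. Rests (clicks) every 24 degrees (0.419 rad), 0 to 6, end stops at 0 and 2.513; the third is at 1.257. It starts between 0 and about the second click. Passing a click takes under 0.15 N m; let go near a click it springs into it.
- blue_grip (a point): point on the vertical turning axis of the blue timer's dial, inside its upright blue bar grip: bar 56 mm long, 14 mm wide, 30 mm high, its top 12 mm above this point; the black round skirt (68 mm across) under it has its top 18 mm below this point. x runs along the bar to the pointer end (red stripe), y across the bar, z up; x and y turn with the dial.
- blue_timer: fixed flat-topped blue box, 125 mm wide, 50 mm high, reaching 65 mm to +x and 105 mm to -x of its origin, which is on the bench under the dial's axis. On top a white scale: red off bar on the +x side and, clockwise from it, six black dots 24 degrees apart at 46 mm radius. Stands left or right of the white timer, yaw up to 30 degrees either way.
- white_nose (a point): tip of the pointer on top of the white timer's bar grip, 28 mm from its dial's turning axis; x points from that axis outward to this tip, z up. The white timer is the same as the blue one but white, and must not be turned.
- jar_center (a point): centre, half-way up, of a loose closed jar of amber glass with an orange cap, 68 mm across, 100 mm high, standing on the bench beyond the timers; z is its axis.
Things that resemble listed ones, but are neither listed nor needed, are in the scene too. Of the things like the blue_timer, leave any that is brown or pink; of the rest the smaller one is meant.

How it is judged:
By the outcome, as a careful person would: the job done as asked, in the order asked, and still so for the second after the job is handed in, with the robot touching nothing.
It also fails if it takes over 32 s, if anything falls off the work surface, if the arm or the gripper's body presses on something with over 40 N, if the wrist force passes 120 N, or if a joint passes its speed limit or range.

## Robot

A 7-joint arm with a two-finger parallel gripper is mounted at the origin on the work surface. World frame = base frame: x ahead of the robot, y to its left, z up, the work surface at z = 0. Lengths are in m, angles in rad, forces in N, time in s.
With the tool pointing down it reaches from about 0.4 to 0.875 m from the base axis. Payload 19.3 kg.
Tool frame: the origin (TCP) lies on the centre line of the jaws, within the pads' length; the fingertips stand 11 mm ahead of it and the grasp point (between the pads) lies 8 mm behind it; y points along the fingers, x is the direction in which the jaws open and shut, and the axes are right-handed (so a half turn about y gives the same grasp; the last joint's range is limited). The gripper opens to 85 mm and grips with 20 to 120 N. Pads are 22 mm wide; open, the fingers measure 114 mm over their backs; the gripper's body (76 mm by 85 mm) begins 54 mm behind the grasp point. The pads swing forward as they close: fully open they stand 13 mm farther back than shut.
Start: joints at [-1.329, 0.521, -0.036, 1.599, 0.021, 1.021, -0.113], TCP at [0.192, 0.595, 0.242] pointing down, gripper open.
Joint ranges: [-2.91, 2.91], [-0.3, 2.13], [-1.5, 1.42], [0.17, 2.43], [-1.26, 4.41], [0.16, 1.93], [-2.52, 2.52]. Speed limits (rad/s): [1.89, 1.89, 2.39, 2.39, 3.01, 3.01, 3.01].

## Interface

Orientations are given as [roll, pitch, yaw] about the fixed x, y, z axes, in that order (R = Rz(yaw) Ry(pitch) Rx(roll)).
In Python, from workcell import monitor, cams, bot gives the robot as it stands.
- The arm moves only by the tool send_rows, never from a script. Its argument "series" is text: rows parted by semicolons, each of 7 numbers parted by spaces: the turn, a rotation vector about the tool's x, y, z in rad, then the shift along the tool's x, y, z in mm, then the opening, from 0 (shut) to 1 (fully open). In form: ax ay az tx ty tz claw; .... A call has 1 to 20 rows; each row is the pose to reach, as a shift and turn from the pose commanded when the call began, along the tool's axes at that moment; what a row does not reach only later rows make up. A row lasts 1/12 s, in which the tool goes at most 41.7 mm and 7.16 degrees, less where a joint would pass 70% of its speed; a pose out of reach is approached as far as the arm can. A call with a gripper value outside its range is refused whole. The fingers move at their own pace and stop on an object; "force" is the grip in N (left out, the last holds). Time passes only in rows, so rows that repeat a pose let the fingers close. It gives the time, the measured TCP pose, the force and the opening at its end, in the units of the state.
- monitor.observe(): the state, without advancing time (a new reading comes with each control period).
- cams.grab_frame(name): name is "side" or "top"; returns the picture (384x512x3 uint8, red, green, blue); there is no depth.
- cams.get_calibration(name): a dict with "mtx" (3x3 intrinsics, pixels), "origin" and "attitude" of the camera in the world. Camera axes: x right, y down, z forward; pixel columns grow to the right and rows downward; lengths in m; the calibration is good to about 2 mm. A picture is of the moment at which its call begins. get_calibration takes no time and is no camera call.
- bot.job_done(): hands the job in, once; it reports no verdict.
The state is a dict: "clock": time; "qpos": joint angles; "qd": joint speeds; "joint_efforts": joint torques, N m; "position": TCP position; "tool_rot": TCP orientation; "force": force on the tool from outside, world axes, zero at the start; "moment": the same for the moment, N m; "grip_width": finger opening in m.
Only numpy, scipy, OpenCV 4.12 (cv2) and the standard library are available. Lean on these libraries where they do the work, as an engineer would, in place of code of your own. Each camera call takes 0.05 s, during which the arm holds its last target.

## Working session

There is one attempt and no reset: what is moved stays moved. The work goes in short steps, Python scripts to look and compute and a tool call to move; the robot and the scene stay as the last step left them, time stands still between calls to the robot, and variables do not carry over. Pictures are saved under pics/ and viewed, and the job is handed in when it is done.

Besides the shell and the picture viewer there is one more tool, called by a JSON object that holds its "api" and its "payload". send_rows: Moves the arm, as the interface text tells. Its arguments: {"type":"object","properties":{"series":{"type":"string"},"force":{"type":"number"}},"required":["series"]}

```bash
mkdir -p pics; ls
python3 - <<'E'
from workcell import monitor, cams, bot
import cv2
s=monitor.observe()
for k,v in s.items(): print(k,v)
for n in("side","top"):
    im=cams.grab_frame(n); cv2.imwrite(f"pics/{n}0.png",im[:,:,::-1]); print(cams.get_calibration(n))
E
```

```text
pics
clock 0.0
qpos [-1.32920463  0.52202079 -0.03632232  1.59999954  0.02121238  1.02109421
 -0.11280161]
qd [ 0.00063474 -0.00017014 -0.00044991 -0.00025868 -0.00074098 -0.00049115
  0.00098745]
joint_efforts [ 1.59200052e-03 -9.27130938e+01  1.98069692e+00 -3.69906807e+01
  1.79628131e-02  8.56874714e-03  2.59094463e-05]
position [0.19166914 0.59454659 0.24172459]
tool_rot [-1.57089031e+00  1.13264147e-03  1.25899491e+00]
force [-0.46367704 -0.51095082 -0.07185957]
moment [0.04383913 0.02115264 0.01984551]
grip_width 0.08551510015078613
{'mtx': array([[418.26958799,   0.        , 253.71696334],
       [  0.        , 418.26958799, 189.7475833 ],
       [  0.        ,   0.        ,   1.        ]]), 'origin': array([ 0.20262652, -0.74375301,  0.67468251]), 'attitude': array([-2.20277185, -0.0238683 , -0.34947905])}
{'mtx': array([[395.96407419,   0.        , 258.95655475],
       [  0.        , 395.96407419, 188.20966729],
       [  0.        ,   0.        ,   1.        ]]), 'origin': array([0.43655639, 0.04986971, 1.25499382]), 'attitude': array([-3.08436801, -0.0118382 , -1.59455696])}
```

View pics/side0.png

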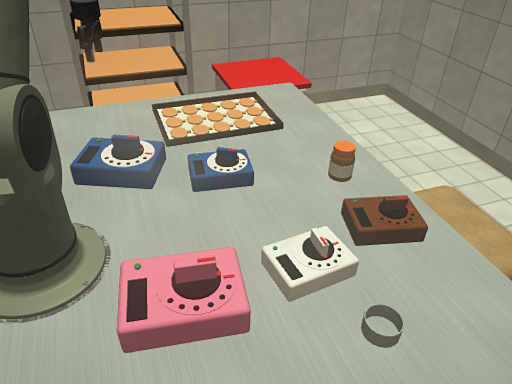

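View pics/top0.png

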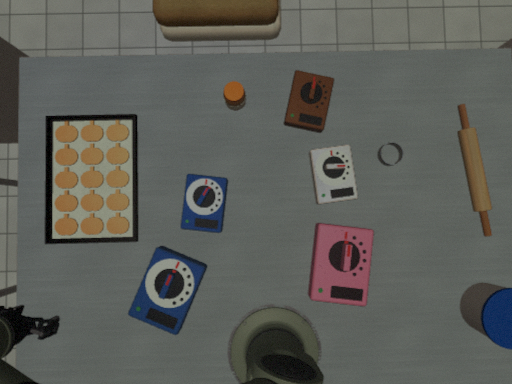

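The top view shows the candidates like blue_timer: small blue (205,203), large blue (168,290), brown (309,101) and pink (342,264). Brown and pink are excluded. The small blue one is the smaller of the rest, so it fits; I'll confirm it in a crop.

```bash
cat > h.py <<'E'
import numpy as np,cv2
from scipy.spatial.transform import Rotation as R
from workcell import monitor,cams,bot
def ray(n,uv,z):
    c=cams.get_calibration(n); M=R.from_euler('xyz',c['attitude']).as_matrix()
    d=M@np.linalg.solve(c['mtx'],[uv[0],uv[1],1]); o=c['origin']
    return o+d*(z-o[2])/d[2]
def proj(n,p):
    c=cams.get_calibration(n); M=R.from_euler('xyz',c['attitude']).as_matrix()
    q=c['mtx']@(M.T@(np.array(p)-c['origin'])); return q[:2]/q[2]
E
python3 - <<'E'
from h import *
t=cv2.imread('pics/top0.png'); s=cv2.imread('pics/side0.png')
a=cv2.resize(t[165:240,170:245],(400,400),interpolation=cv2.INTER_CUBIC)
b=cv2.resize(s[140:200,180:260],(400,300),interpolation=cv2.INTER_CUBIC)
o=np.zeros((400,800,3),np.uint8);o[:,:400]=a;o[:300,400:]=b
cv2.imwrite('pics/crop1.png',o)
for n,uv in [("sm",(205,203)),("lg",(168,290))]: print(n,ray('top',uv,.05))
hsv=cv2.cvtColor(t,cv2.COLOR_BGR2HSV)
m=cv2.inRange(hsv,(105,100,40),(130,255,255))
cs,_=cv2.findContours(m,cv2.RETR_EXTERNAL,cv2.CHAIN_APPROX_SIMPLE)
for c in cs:
    if cv2.contourArea(c)>400:
        bx=cv2.boxPoints(cv2.minAreaRect(c)); P=np.array([ray('top',p,.05) for p in bx])
        print(bx.round(1).tolist(),P[:,:2].round(3).tolist(),np.linalg.norm(np.diff(P,axis=0),axis=1).round(3))
E
```

```text
sm [0.46403687 0.19887009 0.05      ]
lg [0.20613504 0.31368782 0.05      ]
[[482.0, 288.0], [511.0, 288.0], [511.0, 348.0], [482.0, 348.0]] [[0.187, -0.633], [0.185, -0.722], [0.007, -0.711], [0.01, -0.623]] [0.088 0.178 0.088]
[[127.5999984741211, 314.29998779296875], [157.3000030517578, 243.8000030517578], [206.8000030517578, 264.6000061035156], [177.10000610351562, 335.20001220703125]] [[0.138, 0.435], [0.345, 0.344], [0.279, 0.196], [0.073, 0.288]] [0.226 0.162 0.225]
[[180.5, 227.8000030517578], [186.5, 173.39999389648438], [227.0, 177.89999389648438], [221.0, 232.3000030517578]] [[0.391, 0.274], [0.556, 0.254], [0.539, 0.131], [0.374, 0.152]] [0.166 0.124 0.166]
```

View pics/crop1.png

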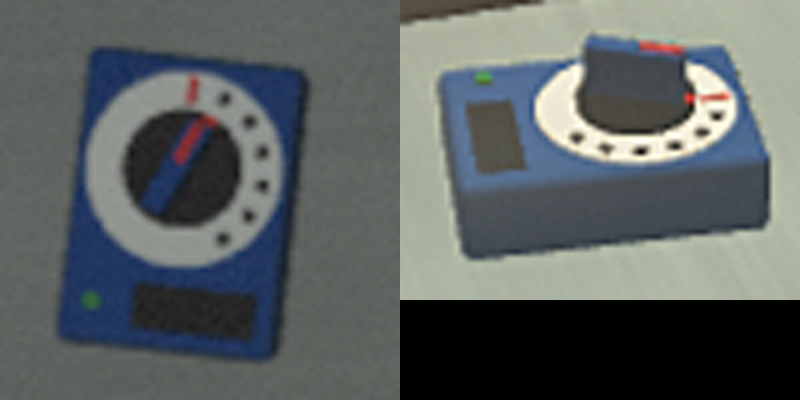

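The crop shows the small blue timer. Its 125 × 166 mm top matches, so it is the target. In the crop its pointer is near the first or second dot, with the off bar at (193,90) and the bar from (150,210) to (210,118). Next I'll measure the axis, yaw, bar angle and heights.

```bash
cat > meas.py <<'E'
from h import *
def meas(t,zt=.092,ks=8,verbose=True):
    x0,y0,w=165,160,80
    c=cv2.resize(t[y0:y0+w,x0:x0+w],None,fx=ks,fy=ks,interpolation=cv2.INTER_CUBIC)
    px=lambda p:((p[0]+.5)/ks-.5+x0,(p[1]+.5)/ks-.5+y0)
    h=cv2.cvtColor(c,cv2.COLOR_BGR2HSV)
    blue=cv2.inRange(h,(105,110,50),(130,255,255))
    cs,_=cv2.findContours(blue,cv2.RETR_EXTERNAL,cv2.CHAIN_APPROX_SIMPLE)
    big=max(cs,key=cv2.contourArea); r=cv2.minAreaRect(big)
    body=np.zeros_like(blue);cv2.drawContours(body,[big],-1,255,-1)
    white=cv2.inRange(h,(0,0,105),(180,60,255))&cv2.erode(body,np.ones((15,15)))
    cs,_=cv2.findContours(white,cv2.RETR_EXTERNAL,cv2.CHAIN_APPROX_SIMPLE)
    wc=max(cs,key=cv2.contourArea); hull=cv2.convexHull(wc); e=cv2.fitEllipse(hull)
    ctr=ray('top',px(e[0]),.05)
    bx=[ray('top',px(p),.05) for p in cv2.boxPoints(r)]
    hm=np.zeros_like(blue);cv2.drawContours(hm,[hull],-1,255,-1)
    red=(cv2.inRange(h,(0,110,70),(8,255,255))|cv2.inRange(h,(170,110,70),(180,255,255)))&hm
    dark=cv2.inRange(h,(0,0,0),(180,255,75))&hm
    out=dict(ctr=ctr,box=bx,diam=e[1])
    cs,_=cv2.findContours(red,cv2.RETR_EXTERNAL,cv2.CHAIN_APPROX_SIMPLE)
    for q in cs:
        if cv2.contourArea(q)>60: 
            m=cv2.moments(q);p=(m['m10']/m['m00'],m['m01']/m['m00']);print('red',cv2.contourArea(q),np.round(px(p),2),ray('top',px(p),.05)[:2]-ctr[:2],ray('top',px(p),zt)[:2]-ctr[:2])
    cs,_=cv2.findContours(dark,cv2.RETR_EXTERNAL,cv2.CHAIN_APPROX_SIMPLE)
    for q in cs:
        a=cv2.contourArea(q)
        if 60<a<1500:
            m=cv2.moments(q);p=(m['m10']/m['m00'],m['m01']/m['m00']);d=(ray('top',px(p),.05)-ctr)[:2];print('dot',a,np.linalg.norm(d).round(4),np.degrees(np.arctan2(d[1],d[0])).round(1))
    # bar: blue or red inside disc radius 32mm
    cc=np.zeros_like(blue);cv2.circle(cc,tuple(int(v) for v in e[0]),int(.8*e[1][0]/2),255,-1)
    bar=(blue|red)&cc
    bar=cv2.morphologyEx(bar,cv2.MORPH_CLOSE,np.ones((7,7)))
    cs,_=cv2.findContours(bar,cv2.RETR_EXTERNAL,cv2.CHAIN_APPROX_SIMPLE)
    if cs:
        q=max(cs,key=cv2.contourArea);rr=cv2.minAreaRect(q)
        P=np.array([ray('top',px(p),zt) for p in cv2.boxPoints(rr)])
        L=np.diff(np.vstack([P,P[:1]]),axis=0)[:,:2]; n=np.linalg.norm(L,axis=1);i=n.argmax();v=L[i]
        if v[0]<0:v=-v
        print('bar ctr',P.mean(0),'size',n[:2],'ang',np.degrees(np.arctan2(v[1],v[0])))
        cv2.polylines(c,[np.int32(cv2.boxPoints(rr))],True,(0,255,255),1)
    cv2.ellipse(c,e,(0,255,0),1)
    print('disc ctr',ctr,'diam',np.array(e[1])/ks)
    v=[(bx[i+1]-bx[i])[:2] for i in range(3)]; v=max(v,key=np.linalg.norm); v=v if v[0]>0 else -v
    v/=np.linalg.norm(v); print('box yaw',np.degrees(np.arctan2(v[1],v[0])),'origin',np.mean(bx,0)[:2]+.02*v)
    return cv2.resize(c,(600,600))
if __name__=='__main__':
    import sys
    cv2.imwrite(sys.argv[2],meas(cv2.imread(sys.argv[1])))
E
python3 meas.py pics/top0.png pics/m0.png
python3 - <<'E'
from h import *
o=np.array([.477,.199])
for z in (.05,.06,.07,.08,.09,.1): print(z,proj('side',[*o,z]).round(1),proj('top',[*o,z]).round(1))
E
```

```text
red 1201.0 [205.94 190.15] [ 0.01825929 -0.00618923] [ 0.01594136 -0.0112615 ]
red 248.5 [205.81 181.17] [ 0.04564369 -0.00622592] [ 0.04237127 -0.01129691]
dot 121.0 0.0458 -151.8
dot 111.0 0.0458 -127.5
dot 116.0 0.046 -103.3
dot 109.5 0.046 -79.5
dot 126.0 0.046 -55.4
dot 98.5 0.0464 -31.7
bar ctr [0.48684592 0.19962526 0.092     ] size [0.06122282 0.01662049] ang -32.54304306941129
disc ctr [0.48479949 0.20158413 0.05      ] diam [36.90845108 37.23899841]
box yaw -7.784541466616901 origin [0.48460787 0.199968  ]
0.05 [224.9 162.3] [204.9 198.7]
0.06 [224.8 159.2] [204.5 198.6]
0.07 [224.7 156.1] [204.1 198.5]
0.08 [224.7 153. ] [203.6 198.4]
0.09 [224.6 149.8] [203.2 198.3]
0.1 [224.6 146.6] [202.8 198.2]
```

View pics/m0.png

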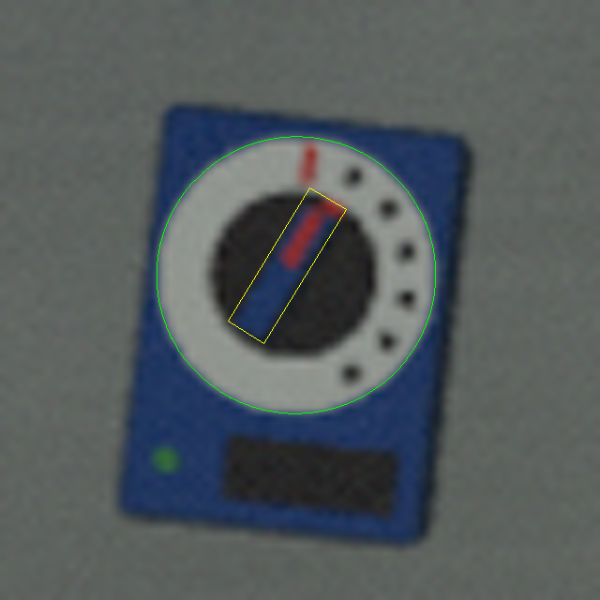

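Run:
```python
from h import *
s=cv2.imread('pics/side0.png')
a=np.radians(-32.0);u=np.array([np.cos(a),np.sin(a)]);n=np.array([-u[1],u[0]]);o=np.array([.4848,.2007])
c=cv2.resize(s[135:195,185:255],None,fx=8,fy=8,interpolation=cv2.INTER_CUBIC)
for z,col in((.084,(0,255,0)),(.092,(0,255,255)),(.1,(255,0,255))):
    P=[proj('side',[*(o+i*.028*u+j*.007*n),z]) for i,j in((1,1),(1,-1),(-1,-1),(-1,1))]
    print(z,np.round(P,1).tolist())
    cv2.polylines(c,[np.int32([((p-[185,135])+.5)*8-.5 for p in P])],True,col,1)
cv2.imwrite('pics/s1.png',c)
```

```text
0.084 [[237.8, 151.0], [236.6, 153.6], [216.6, 150.9], [218.0, 148.4]]
0.092 [[237.8, 148.4], [236.6, 151.0], [216.5, 148.4], [217.9, 145.9]]
0.1 [[237.8, 145.9], [236.6, 148.4], [216.4, 145.8], [217.9, 143.3]]
```

View pics/s1.png

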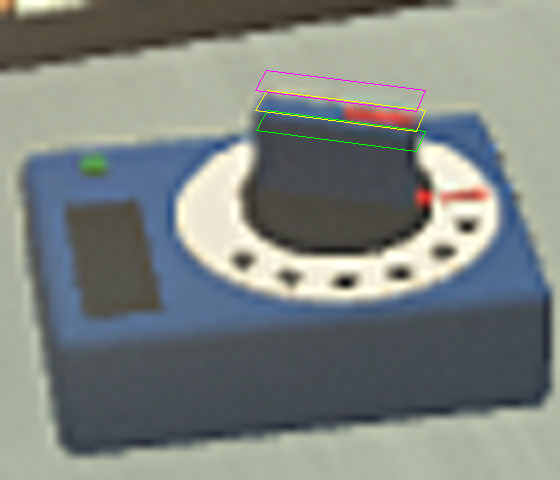

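```bash
cat > go.py <<'E'
from h import *
def go(p,yaw):
    s=monitor.observe(); r=R.from_euler('xyz',s['tool_rot'])
    t=R.from_euler('xyz',[-np.pi/2,0,np.radians(yaw)])
    print('turn',(r.inv()*t).as_rotvec().round(4),'shift mm',(r.inv().apply(np.array(p)-s['position'])*1000).round(1),'yaw',np.degrees(s['tool_rot'][2]),'t',s['clock'])
E
python3 - <<'E'
from go import *
go([.4853,.2003,.16],58)
E
```

```text
turn [ 2.000e-04  2.467e-01 -1.000e-03] shift mm [-285.1   82.1 -400.4] yaw 72.13715364494905 t 0.1
```

{"api": "send_rows", "payload": {"series": "0 0.247 0 -285 82 -400 1;0 0.247 0 -285 82 -400 1;0 0.247 0 -285 82 -400 1;0 0.247 0 -285 82 -400 1;0 0.247 0 -285 82 -400 1;0 0.247 0 -285 82 -400 1;0 0.247 0 -285 82 -400 1;0 0.247 0 -285 82 -400 1;0 0.247 0 -285 82 -400 1;0 0.247 0 -285 82 -400 1;0 0.247 0 -285 82 -400 1;0 0.247 0 -285 82 -400 1;0 0.247 0 -285 82 -400 1;0 0.247 0 -285 82 -400 1;0 0.247 0 -285 82 -400 1;0 0.247 0 -285 82 -400 1;0 0.247 0 -285 82 -400 1;0 0.247 0 -285 82 -400 1", "force": 30}}

```text
clock: 1.6
position: [0.4846, 0.2018, 0.1604]
tool_rot: [-1.571, -0.0, 1.014]
force: [-0.8, -0.2, 0.5]
grip_width: 0.0857
```

Run:
```python
from go import *
go([.4853,.2003,.078],58)
print(monitor.observe()['qpos'])
for n in("side","top"):
    cv2.imwrite(f"pics/{n}1.png",cams.grab_frame(n)[:,:,::-1])
s=cv2.imread('pics/side1.png');t=cv2.imread('pics/top1.png')
a=cv2.resize(s[80:200,170:290],(400,400));b=cv2.resize(t[140:260,145:265],(400,400))
cv2.imwrite('pics/c1.png',np.hstack([a,b]))
```

```text
turn [-0.0001  0.0014  0.0003] shift mm [-0.9 82.4 -1.4] yaw 58.07924521287412 t 1.6
[-0.56852778  0.47620103  0.08138602  1.94351366 -0.05658699  0.72383346
  0.55992294]
```

View pics/c1.png

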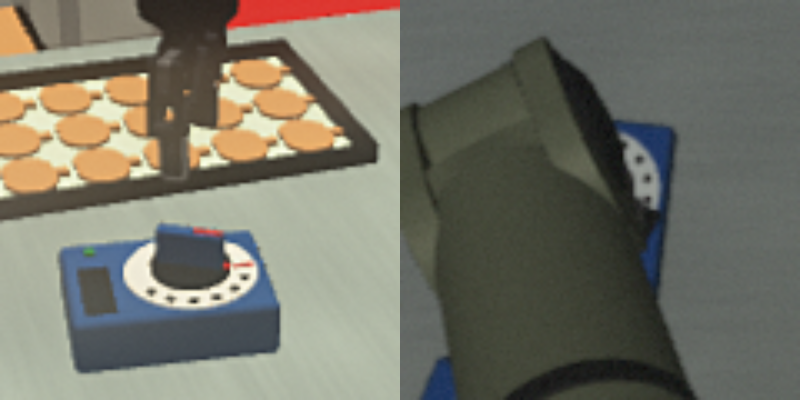

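The gripper hangs above the dial with its jaws across the bar. Descending now.

{"api": "send_rows", "payload": {"series": "0 0 0 -0.5 25 -1 1;0 0 0 -1 45 -1.5 1;0 0 0 -1 60 -1.5 1;0 0 0 -1 75 -1.5 1;0 0 0 -1 82 -1.5 1;0 0 0 -1 82 -1.5 1;0 0 0 -1 82 -1.5 1"}}

```text
clock: 2.28
position: [0.4858, 0.1994, 0.0786]
tool_rot: [-1.571, 0.0, 1.012]
force: [-0.3, 0.2, 1.2]
grip_width: 0.0852
```

Run:
```python
from go import *
go([.4853,.2003,.078],58)
s=cams.grab_frame('side')[:,:,::-1]
cv2.imwrite('pics/c2.png',cv2.resize(s[100:200,180:280],(600,600),interpolation=cv2.INTER_CUBIC))
```

```text
turn [-0.0001 -0.0001 -0.0002] shift mm [0.6 0.6 0.9] yaw 57.993006073724594 t 2.2833
```

View pics/c2.png

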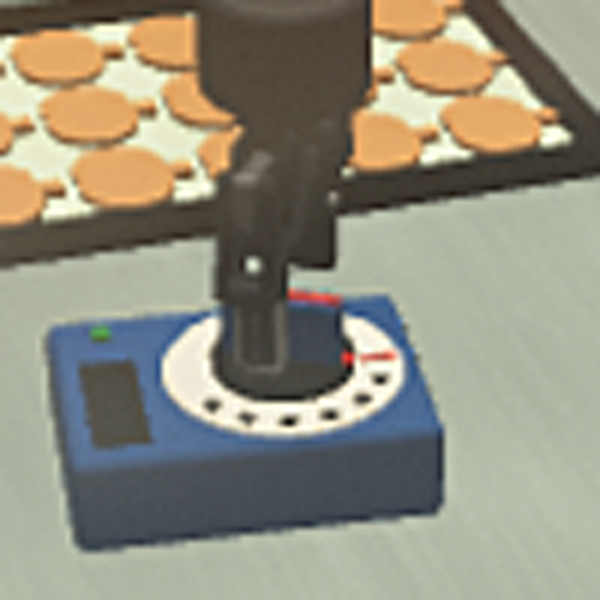

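Run:
```python
from h import *
s=monitor.observe();X=R.from_euler('xyz',s['tool_rot']).apply([1,0,0])
for sg in(1,-1):
  for z in(.06,.067,.074,.08,.09):
    print(sg,z,[ (6*(proj('side',[*(s['position']+sg*X*d)[:2],z])-[180,100])).round() for d in (.043,.05)])
```

```text
1 0.06 [array([311., 305.]), array([314., 297.])]
1 0.067 [array([311., 292.]), array([314., 285.])]
1 0.074 [array([310., 279.]), array([314., 272.])]
1 0.08 [array([310., 268.]), array([314., 261.])]
1 0.09 [array([310., 249.]), array([314., 242.])]
-1 0.06 [array([263., 401.]), array([259., 409.])]
-1 0.067 [array([262., 388.]), array([258., 396.])]
-1 0.074 [array([262., 375.]), array([258., 383.])]
-1 0.08 [array([262., 363.]), array([258., 371.])]
-1 0.09 [array([261., 344.]), array([257., 352.])]
```

The open fingertip at crop row 370 comes out at z≈0.08, so once shut the tips sit at about 0.067, clear of the skirt. Closing gently.

{"api": "send_rows", "payload": {"series": "0 0 0 0.5 0.5 1 0.1;0 0 0 0.5 0.5 1 0.1;0 0 0 0.5 0.5 1 0.1;0 0 0 0.5 0.5 1 0.1;0 0 0 0.5 0.5 1 0.1;0 0 0 0.5 0.5 1 0.1;0 0 0 0.5 0.5 1 0.1;0 0 0 0.5 0.5 1 0.1;0 0 0 0.5 0.5 1 0.1;0 0 0 0.5 0.5 1 0.1;0 0 0 0.5 0.5 1 0.1;0 0 0 0.5 0.5 1 0.1", "force": 30}}

```text
clock: 3.33
position: [0.4863, 0.2016, 0.0784]
tool_rot: [-1.572, -0.003, 1.013]
force: [4.5, 7.0, 2.3]
grip_width: 0.0133
```

{"api": "send_rows", "payload": {"series": "0 0.08 0 1 0 0 0.1;0 0.16 0 1.5 0 0 0.1;0 0.24 0 1.5 0 0 0.1;0 0.32 0 1.5 0 0 0.1;0 0.4 0 1.5 0 0 0.1;0 0.48 0 1.5 0 0 0.1;0 0.56 0 1.5 0 0 0.1;0 0.64 0 1.5 0 0 0.1;0 0.72 0 1.5 0 0 0.1;0 0.79 0 1.5 0 0 0.1;0 0.835 0 1.5 0 0 0.1;0 0.835 0 1.5 0 0 0.1;0 0.835 0 1.5 0 0 0.1;0 0.835 0 1.5 0 0 0.1"}}

```text
clock: 4.5
position: [0.4845, 0.2005, 0.0782]
tool_rot: [-1.571, 0.003, 0.177]
force: [-12.4, -7.4, 25.1]
grip_width: 0.0137
```

Run:
```python
from go import *
S=monitor.observe();print(np.degrees(S['tool_rot']),S['moment'],S['force'])
s=cams.grab_frame('side')[:,:,::-1]
cv2.imwrite('pics/c3.png',cv2.resize(s[100:200,180:280],(600,600),interpolation=cv2.INTER_CUBIC))
```

```text
[-90.02874122   0.18716864  10.11865718] [-1.5518405   2.89122786  0.09150989] [-12.359711    -7.37018392  25.06814246]
```

View pics/c3.png

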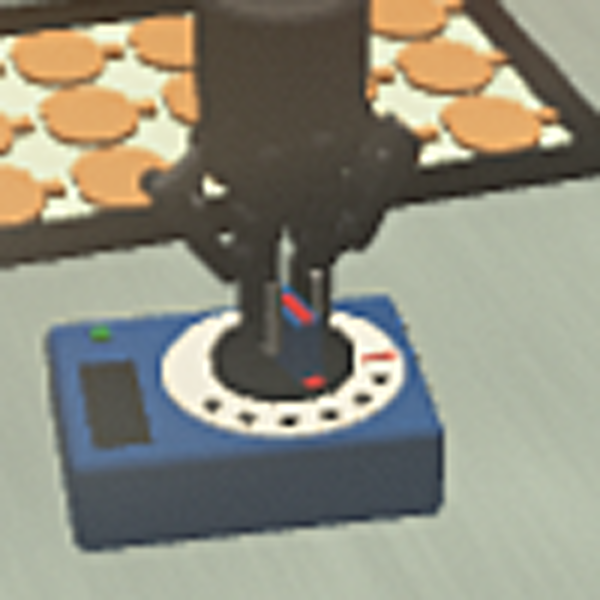

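The pointer (crop 313,382) lies on the line from the axis to the third dot (330,414). I'll relieve the contact load, then release.

{"api": "send_rows", "payload": {"series": "0 0 0 -1 -1 0 0.1;0 0 0 -1.5 -1 -0.5 0.1;0 0 0 -1.5 -1 -0.5 0.1;0 0 0 -1.5 -1 -0.5 0.3;0 0 0 -1.5 -1 -0.5 0.6;0 0 0 -1.5 -1 -0.5 1;0 0 0 -1.5 -1 -0.5 1;0 0 0 -1.5 -1 -0.5 1;0 0 0 -1.5 -1 -0.5 1;0 0 0 -1.5 -1 -0.5 1"}}

```text
clock: 5.38
position: [0.4846, 0.2008, 0.0788]
tool_rot: [-1.571, -0.0, 0.177]
force: [-0.5, 0.3, 0.6]
grip_width: 0.085
```

{"api": "send_rows", "payload": {"series": "0 0 0 0 -35 0 1;0 0 0 0 -70 0 1;0 0 0 0 -110 0 1;0 0 0 -15 -140 35 1;0 0 0 -145 -150 330 1;0 0 0 -145 -150 330 1;0 0 0 -145 -150 330 1;0 0 0 -145 -150 330 1;0 0 0 -145 -150 330 1;0 0 0 -145 -150 330 1;0 0 0 -145 -150 330 1;0 0 0 -145 -150 330 1;0 0 0 -145 -150 330 1;0 0 0 -145 -150 330 1;0 0 0 -145 -150 330 1;0 0 0 -145 -150 330 1;0 0 0 -145 -150 330 1"}}

```text
clock: 6.8
position: [0.2846, 0.4992, 0.2289]
tool_rot: [-1.571, -0.0, 0.175]
force: [-0.0, 0.4, -0.2]
grip_width: 0.0856
```

```bash
python3 - <<'E'
from go import *
for n in("side","top"):
    cv2.imwrite(f"pics/{n}4.png",cams.grab_frame(n)[:,:,::-1])
a=cv2.imread('pics/side4.png');b=cv2.imread('pics/top4.png')
b2=cv2.resize(b,(0,0),fx=.56,fy=.56); o=np.zeros((400,800,3),np.uint8)
o[:384,:512]=a; o[:b2.shape[0],512:512+b2.shape[1]]=b2[:,:288]; cv2.imwrite('pics/o4.png',o)
E
python3 meas.py pics/top4.png pics/m4.png
```

```text
red 1171.5 [209.3  194.49] [ 0.00483841 -0.01622069] [ 0.00299001 -0.02094449]
red 247.0 [205.78 181.18] [ 0.0456771  -0.00619093] [ 0.04240527 -0.01126432]
dot 120.0 0.0457 -151.9
dot 117.0 0.0458 -127.3
dot 119.5 0.0461 -103.4
dot 116.0 0.0459 -79.4
dot 136.5 0.0459 -55.4
dot 100.5 0.0464 -31.7
bar ctr [0.48518244 0.19667441 0.092     ] size [0.06291293 0.01597243] ang -80.75040516798494
disc ctr [0.48474913 0.2016178  0.05      ] diam [36.97305679 37.24608994]
box yaw -7.662777484481775 origin [0.4847066  0.20003759]
```

View pics/m4.png

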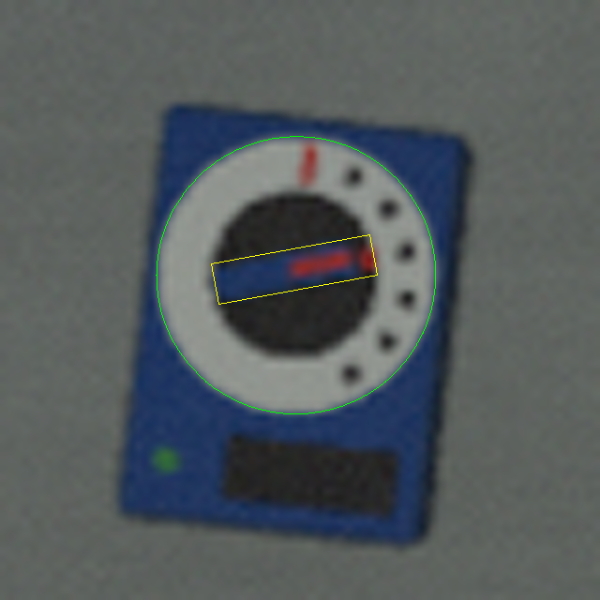

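View pics/o4.png

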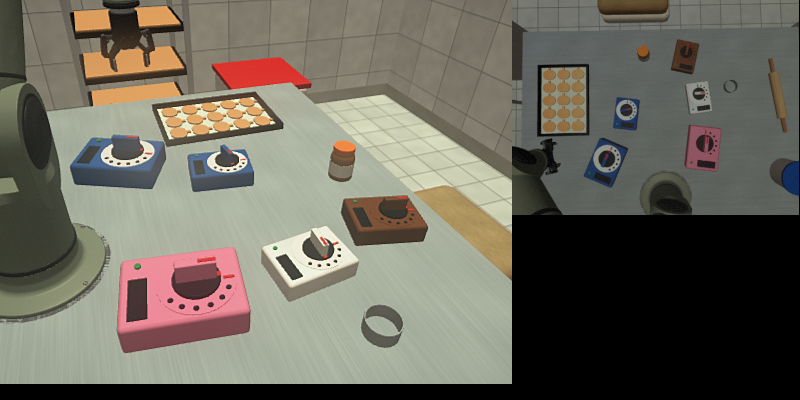

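The pointer now aims at the third dot (crop 406,251). The bar is at about −80.7° and the dot at −79.4°, so it rests in the third click. The white dial and the jar (342,160) look unchanged, and the arm is clear.

Run:
```python
from h import *
print(bot.job_done())
```

```text
the job is handed in; nothing more can be done
None
```

The blue timer's dial now rests in the third click, and I handed the job in at about 7 s. I gripped the smaller blue timer's bar, turned it about 48° clockwise from the first click, let go and moved the arm clear.

**Dial:** in the last top view the bar points to −80.7° and the third dot lies at −79.4°. That 1.3° gap is about the error of my bar-angle measurement.

**Other checks:** the timer did not move. The white timer's dial and the jar looked unchanged by eye in the last pictures; I did not measure them.

**Force:** the wrist reading reached about 29 N while the turned dial was still gripped, of which 25 N was upward. It dropped to about zero after release.

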